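Clip the lid onto the parts box

ROBOT

A 7-joint arm with a two-finger parallel gripper is mounted at the origin on a cart in front of the work surface, level with it; the furniture and walls round the work are solid. World frame = base frame: x ahead of the robot, y to its left, z up, the work surface at z = 0. Lengths are in m, angles in rad, forces in N, time in s.
With the tool pointing down it reaches from about 0.4 to 0.85 m from the base axis. Payload 6.9 kg.
Tool frame: the origin (TCP) lies midway between the tips of the shut fingers; the grasp point (between the pads) lies behind it (ctrl.pinch_z is the z of the grasp point in the tool frame, in m); z points along the fingers, y is the line along which they close (so a half turn about z gives the same grasp; the last joint's range is limited). The gripper opens to 85 mm and grips with 20 to 120 N. Pads are 22 mm wide; open, the fingers measure 114 mm over their backs; the gripper's body (76 mm by 85 mm) begins 54 mm behind the grasp point. The pads swing forward as they close: fully open they stand 13 mm farther back than shut.
Start: joints at [-1.173, 0.507, -0.238, 1.5, 0.126, 1.149, -0.155], TCP at [0.18, 0.598, 0.231] pointing down, gripper open.
Joint ranges: [-3.08, 3.08], [-0.24, 2.05], [-1.43, 1.35], [0, 2.5], [-1.52, 4.66], [0.17, 1.96], [-2.89, 2.89]. Speed limits (rad/s): [2.39, 2.39, 3.14, 3.14, 3.14, 3.14, 3.14].

INTERFACE

Orientations are given as a unit quaternion [w, x, y, z].
In Python, from station import ctrl, get_state, vision, ticket, models gives the robot as it stands. Calls block until the motion is done:
- ctrl.movep(position, orientation): joint-space move of the TCP to a pose.
- ctrl.movel(position, frame=None, max_speed=0.15): straight line of the TCP; frame=None keeps the orientation; max_speed is the mean speed in m/s.
- ctrl.set_joints(angles): joint-space move.
- ctrl.ungrasp() and ctrl.close_gripper(force=None): open the fingers fully, or close them until they stop; force is the grip in N (None keeps the last).
- ctrl.pause(seconds).
- ctrl.ik(position, orientation): joint angles nearest the present ones, or None.
- get_state(): the state.
- vision.grab_frame(name): name is "side" or "top"; returns (picture, depth): 420x560x3 uint8, blue, green, red; 420x560 float32, m along the optical axis (not along the pixel's ray), 0 where there is no reading.
- vision.camera_info(name): a dict with "mtx" (3x3 intrinsics, pixels), "R" (3x3) and "t" (3): a world point X has camera coordinates R X + t. Camera axes: x right, y down, z forward; pixel columns grow to the right and rows downward; lengths in m; the calibration is good to about 2 mm. A picture is of the moment at which its call begins. camera_info takes no time and is no camera call.
A pose or a line that the arm cannot do raises ctrl.Unreachable and nothing moves.
- ticket.close_job(): hands the job in; it is judged then, once.
Trained networks look in the newest picture that a camera, given by its name, has taken for a name from the list of things; names that differ only in an ending like _2 or _b are one class to them, and where a whole thing is asked for, a point or a joint stands for the part that bears it (a point fixed in the world has none). Each returns a list of dicts, best first, with "p" (0 to 1); they miss things now and then, are a little off and sometimes report something else, mostly with a low value. They report only what shows in the picture. A call takes as long as a camera call.
- models.recognise(camera, target): "point" ([column, row] in pixels, amid what is visible of it).
- models.masks_of(camera, target): "mask" (420x560 bool, what is visible of it) and "point" ([column, row] in pixels, amid what is visible of it).
The state is a dict: "time": time; "qpos": joint angles; "qd": joint speeds; "tau": joint torques, N m; "tcp_pos": TCP position; "eef_rot": TCP orientation; "contact_force": force on the tool from outside, world axes, zero at the start; "wrist_torque": the same for the moment, N m; "width": finger opening in m; "gripper_force": force on a finger pad.
Only numpy, scipy, OpenCV 4.12 (cv2) and the standard library are available. Lean on these libraries where they do the work, as an engineer would, in place of code of your own. Each camera call takes 0.05 s, during which the arm holds its last target. There are 200 camera calls.

TASK

Put the lid on the parts box by its handle and let go, then snap its four hinged clips down over the box's rim in opposite-corner order: begin with any clip, next the one diagonally across from it, then the other two. Press each clip gently, just until it has snapped home and stays down, never with more than 25 N, and leave everything else on the chest where it is.

Things in the scene. Friction and masses are not known exactly. Their poses are not given: they have to be found in the camera images.
- parts_box: fixed open parts box of grey plastic, 140 mm long (x) by 108 wide (y), origin under its centre, z up. Walls 6 mm, opening 128 x 96 mm, hard rim 70 mm above the origin. Outside, each clip has its own catch: a bead its tooth snaps under, between two stop posts that rise 5 to 13 mm over the rim. The box is warped: catch heights differ by up to 4 mm up or down, so feel for each snap.
- parts_box_rim (a point): centre of the box's opening, level with the hard rim. A soft springy gasket on the rim along both long sides stands 2 mm proud of it; squeezing it to the hard rim takes about 7 N at each corner.
- lid: loose grey lid, about 0.36 kg with clips, right way up beside the box; plate 138 (x) x 102 (y) mm. Origin under the centre of its plug, z up: a round-bar frame 125.6 x 93.6 mm, 10 mm deep, round below, that drops into the opening with 1.2 mm to spare all round. Origin is 62 mm above the box's when resting on the gasket, 60 to 62 when clipped. Fits either way round.
- lid_handle (a point): centre of the top of the lid's handle bar, 43 mm above the lid's origin. The bar is 60 mm long (lid x), 14 mm thick (lid y) and 28 mm tall, standing on the plate whose top is 15 mm above the lid's origin; grip it across its thickness from above.
- clip_a: black hinged clip at the lid's +x, +y corner, opposite clip_c; 36 wide, 46 long. Origin on its hinge, +42, +18 mm from the lid's origin, 20 up; own y runs along it, outward. A weak spring holds it 20 to 40 deg up. Pushed down, its sprung tooth rides over the catch at about 5 to 15 N on the rib, snaps (force drops), then meets a hard stop 1 to 3 mm lower. Unsnapped it springs back up.
- clip_a_rib (a point): top of the smooth thumb rib across clip_a: press here from above, both shut fingertips side by side along the rib (across the gap they catch on it). 30 mm from the hinge, 6 above the clip's origin; moves out 1 mm per 3 mm down. Snapped: 22 to 31 mm above the lid's origin (83 to 92 above the box's) and 48 mm out along lid y; sprung back: over 33 mm above it.
- clip_b: black hinged clip at the lid's +x, -y corner, opposite clip_d; 36 wide, 46 long. Origin on its hinge, +42, -18 mm from the lid's origin, 20 up; own y runs along it, outward. A weak spring holds it 20 to 40 deg up. Pushed down, its sprung tooth rides over the catch at about 5 to 15 N on the rib, snaps (force drops), then meets a hard stop 1 to 3 mm lower. Unsnapped it springs back up.
- clip_b_rib (a point): top of the smooth thumb rib across clip_b: press here from above, both shut fingertips side by side along the rib (across the gap they catch on it). 30 mm from the hinge, 6 above the clip's origin; moves out 1 mm per 3 mm down. Snapped: 22 to 31 mm above the lid's origin (83 to 92 above the box's) and 48 mm out along lid y; sprung back: over 33 mm above it.
- clip_c: black hinged clip at the lid's -x, -y corner, opposite clip_a; 36 wide, 46 long. Origin on its hinge, -42, -18 mm from the lid's origin, 20 up; own y runs along it, outward. A weak spring holds it 20 to 40 deg up. Pushed down, its sprung tooth rides over the catch at about 5 to 15 N on the rib, snaps (force drops), then meets a hard stop 1 to 3 mm lower. Unsnapped it springs back up.
- clip_c_rib (a point): top of the smooth thumb rib across clip_c: press here from above, both shut fingertips side by side along the rib (across the gap they catch on it). 30 mm from the hinge, 6 above the clip's origin; moves out 1 mm per 3 mm down. Snapped: 22 to 31 mm above the lid's origin (83 to 92 above the box's) and 48 mm out along lid y; sprung back: over 33 mm above it.
- clip_d: black hinged clip at the lid's -x, +y corner, opposite clip_b; 36 wide, 46 long. Origin on its hinge, -42, +18 mm from the lid's origin, 20 up; own y runs along it, outward. A weak spring holds it 20 to 40 deg up. Pushed down, its sprung tooth rides over the catch at about 5 to 15 N on the rib, snaps (force drops), then meets a hard stop 1 to 3 mm lower. Unsnapped it springs back up.
- clip_d_rib (a point): top of the smooth thumb rib across clip_d: press here from above, both shut fingertips side by side along the rib (across the gap they catch on it). 30 mm from the hinge, 6 above the clip's origin; moves out 1 mm per 3 mm down. Snapped: 22 to 31 mm above the lid's origin (83 to 92 above the box's) and 48 mm out along lid y; sprung back: over 33 mm above it.
- chest_spray: bystander: tall aerosol can, 67 mm wide, 209 mm tall, at the back left corner; leave it
- brush_jar: bystander: glass jar, 70 mm wide, 83 mm tall, at the back; leave it
- oil_filter: bystander: round canister, 70 mm wide, 89 mm tall, at the back; leave it
- grease_tin: bystander: short tin, 75 mm wide, 58 mm tall, at the back; leave it
- insulating_tape: bystander: roll of tape lying flat, 58 mm wide, 19 mm tall, at the back; leave it
- chest_driver: bystander: screwdriver lying along the front edge, 193 mm long, 32 mm thick; leave it
- spark_plug: bystander: spark plug lying between lid and box, 74 mm long, 23 mm wide; leave it
- chest_nut_0: bystander: hex nut lying between lid and box, 22 mm wide, 10 mm tall; leave it

How it is judged:
On the way, in this order (a step that is already met when the one before it is completed fails the run):
1. the lid sits square on the box, let go, with all four clips still up (z of lid in the frame of parts_box between 0.057 and 0.0635 m and horizontal distance between lid and parts_box below 0.004 m and angle between the x axis of lid and the x axis of parts_box, either way round below 0.06 rad and angle between the z axis of lid and the z axis of parts_box, either way round below 0.04 rad and z of each of clip_a_rib, clip_b_rib, clip_c_rib, clip_d_rib in the frame of lid above 0.032 m and contact force between the fingers and lid below 0.5 N), for 0.2 s.
2. one clip is snapped down (z of lid in the frame of parts_box between 0.057 and 0.0635 m and horizontal distance between lid and parts_box below 0.004 m and angle between the x axis of lid and the x axis of parts_box, either way round below 0.06 rad and angle between the z axis of lid and the z axis of parts_box, either way round below 0.04 rad and ((z of clip_a_rib in the frame of lid below 0.032 m and z of each of clip_b_rib, clip_c_rib, clip_d_rib in the frame of lid above 0.032 m) or (z of each of clip_a_rib, clip_c_rib, clip_d_rib in the frame of lid above 0.032 m and z of clip_b_rib in the frame of lid below 0.032 m) or (z of each of clip_a_rib, clip_b_rib, clip_d_rib in the frame of lid above 0.032 m and z of clip_c_rib in the frame of lid below 0.032 m) or (z of each of clip_a_rib, clip_b_rib, clip_c_rib in the frame of lid above 0.032 m and z of clip_d_rib in the frame of lid below 0.032 m))), for 0.2 s.
3. the clip diagonally opposite is snapped down too, the other two still up (z of lid in the frame of parts_box between 0.057 and 0.0635 m and horizontal distance between lid and parts_box below 0.004 m and angle between the x axis of lid and the x axis of parts_box, either way round below 0.06 rad and angle between the z axis of lid and the z axis of parts_box, either way round below 0.04 rad and ((z of each of clip_a_rib, clip_c_rib in the frame of lid below 0.032 m and z of each of clip_b_rib, clip_d_rib in the frame of lid above 0.032 m) or (z of each of clip_a_rib, clip_c_rib in the frame of lid above 0.032 m and z of each of clip_b_rib, clip_d_rib in the frame of lid below 0.032 m))), for 0.2 s.
At the end, for the whole second after the job is handed in: The lid sits on the box (within 4 mm and 0.06 rad of square either way round, level within 0.04 rad, its origin 57 to 63.5 mm above the box's), all four clips snapped (each rib less than 32 mm above the lid's origin), at rest and untouched (z of lid in the frame of parts_box between 0.057 and 0.0635 m and horizontal distance between lid and parts_box below 0.004 m and angle between the x axis of lid and the x axis of parts_box, either way round below 0.06 rad and angle between the z axis of lid and the z axis of parts_box, either way round below 0.04 rad and z of each of clip_a_rib, clip_b_rib, clip_c_rib, clip_d_rib in the frame of lid below 0.032 m and linear speed of lid below 0.02 m/s).
It fails at once if two clips next to each other are shut while the other two are up (not opposite-corner order) ((z of each of clip_a_rib, clip_b_rib in the frame of lid below 0.032 m and z of each of clip_c_rib, clip_d_rib in the frame of lid above 0.032 m) or (z of each of clip_a_rib, clip_d_rib in the frame of lid above 0.032 m and z of each of clip_b_rib, clip_c_rib in the frame of lid below 0.032 m) or (z of each of clip_a_rib, clip_b_rib in the frame of lid above 0.032 m and z of each of clip_c_rib, clip_d_rib in the frame of lid below 0.032 m) or (z of each of clip_a_rib, clip_d_rib in the frame of lid below 0.032 m and z of each of clip_b_rib, clip_c_rib in the frame of lid above 0.032 m)).
It fails at once if a clip is pressed with more than 25 N (contact force between any of the fingers, the arm and clip_a above 25 N or contact force between any of the fingers, the arm and clip_b above 25 N or contact force between any of the fingers, the arm and clip_c above 25 N or contact force between any of the fingers, the arm and clip_d above 25 N).
It fails at once if a bystander is moved more than 30 mm (distance of any of chest_spray, brush_jar, oil_filter, grease_tin, insulating_tape, chest_driver, spark_plug, chest_nut_0 from where it was at the start of the episode above 0.03 m).
It also fails if it takes over 70 s, if anything falls off the work surface, if the arm or the gripper's body presses on something with over 40 N, if the wrist force passes 120 N, or if a joint passes its speed limit or range.

## Working session

There is one attempt and no reset: what is moved stays moved. The work goes in short steps, each a Python script; the robot and the scene stay as the last script left them, time stands still between calls to the robot, and variables do not carry over. Pictures are saved under pics/ and viewed, at most 10 in all, crops included, and the job is handed in when it is done.

```bash
ls; mkdir -p pics
cat > h.py <<'E'
import numpy as np, cv2
from station import ctrl, get_state, vision, ticket, models
def info(n):
    c=vision.camera_info(n); return np.array(c["mtx"]),np.array(c["R"]),np.array(c["t"])
def cloud(n,depth):
    K,R,t=info(n); v,u=np.mgrid[:420,:560]
    P=np.stack([(u-K[0,2])/K[0,0]*depth,(v-K[1,2])/K[1,1]*depth,depth],-1)
    W=(P-t)@R; W[depth<=0]=np.nan; return W
def proj(n,X):
    K,R,t=info(n); p=K@(R@np.asarray(X,float)+t); return p[:2]/p[2]
E
python3 - <<'E'
from h import *
ims=[]
print(ctrl.pinch_z)
for n in ["top","side"]:
    im,d=vision.grab_frame(n); ims.append(im); W=cloud(n,d); np.save(f"W_{n}.npy",W)
    K,R,t=info(n); print(n,"cam pos",(-R.T@t).round(3),"axis",R[2].round(2),K[0,0])
    for k in ["parts_box","lid","lid_handle","clip_a","spark_plug","chest_nut_0"]:
        for r in models.masks_of(n,k)[:4]:
            m=r["mask"]; print(k,round(r["p"],2),np.round(r["point"]),m.sum(),np.nanmedian(W[m],0).round(3),np.nanmin(W[m],0).round(3),np.nanmax(W[m],0).round(3))
cv2.imwrite("pics/top.png",ims[0]);cv2.imwrite("pics/side.png",ims[1])
print(get_state()["time"])
E
```

```text
pics
-0.0187
top cam pos [ 0.415 -0.009  0.985] axis [ 0.12  0.   -0.99] 429.92671195204485
parts_box 0.59 [276. 273.] 727 [0.39  0.001 0.024] [ 0.351 -0.052 -0.001] [0.454 0.113 0.032]
parts_box 0.55 [346. 222.] 3578 [ 0.497 -0.152  0.01 ] [ 0.416 -0.229 -0.002] [ 0.572 -0.077  0.082]
parts_box 0.2 [154. 138.] 1904 [0.662 0.239 0.185] [ 0.642  0.218 -0.001] [0.704 0.305 0.212]
lid 0.77 [201. 217.] 3124 [0.512 0.169 0.021] [ 0.437  0.094 -0.003] [0.589 0.242 0.048]
lid 0.46 [151. 138.] 1942 [0.662 0.239 0.184] [ 0.642  0.218 -0.001] [0.711 0.345 0.212]
lid_handle 0.8 [200. 219.] 3126 [0.511 0.169 0.021] [ 0.437  0.094 -0.002] [0.589 0.245 0.048]
clip_a 0.87 [221. 202.] 341 [0.546 0.122 0.033] [0.526 0.094 0.   ] [0.569 0.15  0.048]
clip_a 0.87 [182. 235.] 361 [0.478 0.214 0.031] [0.458 0.189 0.013] [0.498 0.242 0.045]
clip_a 0.81 [212. 242.] 384 [0.464 0.138 0.031] [ 0.445  0.111 -0.   ] [0.487 0.167 0.046]
clip_a 0.78 [188. 198.] 373 [0.562 0.199 0.029] [ 0.541  0.174 -0.   ] [0.589 0.231 0.044]
spark_plug 0.66 [277. 190.] 170 [ 0.575 -0.     0.015] [ 0.538 -0.012 -0.   ] [0.607 0.0
[... 314 characters left out ...]
78 0.023] [ 0.438  0.07  -0.   ] [0.593 0.248 0.048]
lid_handle 0.75 [259. 276.] 2573 [0.508 0.179 0.023] [0.438 0.108 0.003] [0.585 0.248 0.047]
clip_a 0.79 [233. 278.] 302 [0.56  0.211 0.03 ] [ 0.54   0.174 -0.   ] [0.579 0.231 0.044]
clip_a 0.69 [266. 294.] 294 [0.479 0.229 0.032] [0.457 0.196 0.019] [0.497 0.248 0.046]
clip_a 0.63 [283. 269.] 272 [0.464 0.147 0.032] [0.447 0.125 0.02 ] [0.482 0.167 0.045]
clip_a 0.59 [250. 248.] 270 [0.547 0.13  0.034] [0.527 0.108 0.019] [0.567 0.151 0.048]
spark_plug 0.47 [259. 221.] 160 [0.578 0.005 0.013] [ 0.542 -0.02  -0.001] [0.611 0.015 0.022]
chest_nut_0 0.39 [306. 220.] 37 [ 0.459 -0.037  0.008] [ 0.45  -0.048  0.001] [ 0.467 -0.026  0.012]
0.7
```

View pics/top.png

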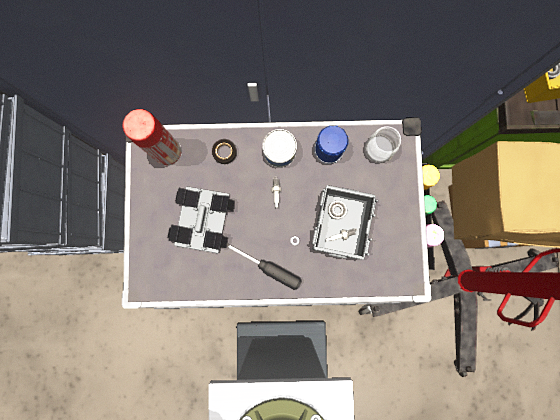

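View pics/side.png

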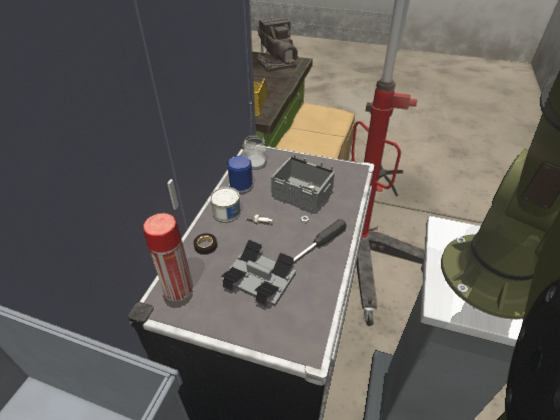

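The top view shows the box at (345,222), with its long side roughly along world x, and the lid at (201,219), with its handle roughly along world y. The spark plug (277,190) and nut (295,240) lie between them. The side view agrees. Next I fit the poses accurately.

```bash
cat >> h.py <<'E'
from scipy.optimize import least_squares
def sdbox(p,h):
    q=np.abs(p)-h; return np.linalg.norm(np.maximum(q,0),axis=1)+np.minimum(q.max(1),0)
def fitrect(P,h,c0,yaw0,loss=.002):
    def f(x):
        c,s=np.cos(x[2]),np.sin(x[2]); q=(P-x[:2])@np.array([[c,-s],[s,c]])
        return sdbox(q,np.array(h))
    r=least_squares(f,[*c0,yaw0],loss="soft_l1",f_scale=loss); return r.x,np.median(np.abs(f(r.x)))
def sel(W,c,rad,z0,z1):
    W=W.reshape(-1,3); W=W[~np.isnan(W[:,0])]
    return W[(np.linalg.norm(W[:,:2]-c,axis=1)<rad)&(W[:,2]>z0)&(W[:,2]<z1)]
E
python3 - <<'E'
from h import *
for n in ["top","side"]:
    W=np.load(f"W_{n}.npy")
    P=sel(W,[.493,-.15],.11,.064,.078); print(n,"box",len(P),np.median(P[:,2]).round(4),(lambda r:(r[0].round(4),r[1].round(4)))(fitrect(P[:,:2],[.067,.051],[.493,-.15],-.1)))
    H=sel(W,[.5125,.168],.034,.036,.055); r=cv2.minAreaRect(H[:,:2].astype(np.float32)*1000); print("handle",len(H),np.median(H[:,2]).round(4),r,H[:,:2].mean(0).round(4))
    L=np.cov(H[:,:2].T); w,v=np.linalg.eigh(L); print("dir",np.degrees(np.arctan2(v[1,1],v[0,1])))
    # clip tops: 
    P=sel(W,[.5125,.168],.1,.002,.06)
    r=cv2.minAreaRect(P[:,:2].astype(np.float32)*1000); print("lid all",r)
im=cv2.imread("pics/top.png"); a=cv2.resize(im[160:280,150:400],None,fx=3.2,fy=3.2,interpolation=cv2.INTER_CUBIC); cv2.imwrite("pics/topc.png",a)
q0=np.array(get_state()["qpos"]);print(get_state()["eef_rot"])
E
```

```text
top box 831 0.0686 (array([ 0.4943, -0.1462, -0.2255]), np.float64(0.0021))
handle 170 0.0406 ((512.1831665039062, 169.620361328125), (14.184370994567871, 59.357208251953125), 78.06015014648438) [0.5119 0.1693]
dir 168.83804460425623
lid all ((512.2322387695312, 168.4981689453125), (197.78794860839844, 198.3391571044922), 88.6887435913086)
side box 474 0.0688 (array([ 0.4936, -0.1417, -0.2283]), np.float64(0.002))
handle 154 0.0415 ((512.0245971679688, 173.2308349609375), (14.702723503112793, 58.33723449707031), 77.5277099609375) [0.5106 0.1748]
dir 168.77579268366762
lid all ((511.60369873046875, 169.867431640625), (199.31948852539062, 194.2763671875), 27.889606475830078)
[-1.17186395e-05  1.45893317e-01  9.89300328e-01  1.23181814e-05]
```

View pics/topc.png

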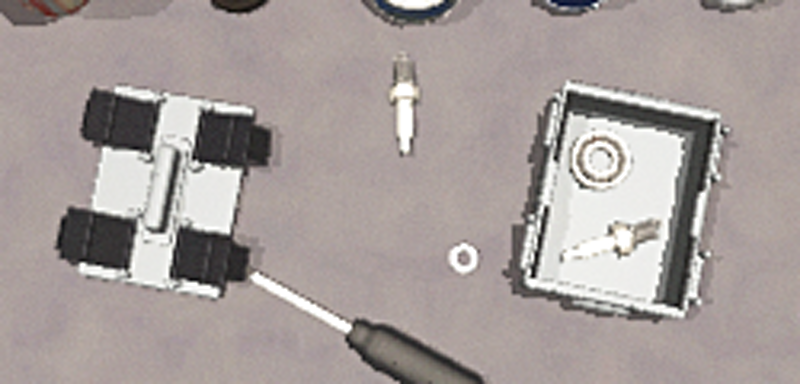

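The handle and lid x axis run at about -11.2° and the box at about -13°. The cameras disagree by about 4 mm in y in absolute terms, but agree within 1 mm on the lid-to-box displacement. Grasping now.

```bash
cat >> h.py <<'E'
def down(ydir): # quaternion tool down with tool y at world angle ydir (rad)
    p=(ydir+np.pi/2)/2; return [0.,float(np.cos(p)),float(np.sin(p)),0.]
def st(tag=""):
    s=get_state(); print(tag,"t%.1f"%s["time"],np.round(s["tcp_pos"],4),"F",np.round(s["contact_force"],1),"M",np.round(s["wrist_torque"],2),"w%.4f"%s["width"],"g%.1f"%s["gripper_force"]); return s
E
python3 - <<'E'
from h import *
q=down(np.radians(78.8)); p=[.512,.1715]
ctrl.movep([*p,.12],q); st("above")
ctrl.movel([*p,.019],max_speed=.12); st("down")
ctrl.close_gripper(40); st("grip")
ctrl.movel([*p,.16],max_speed=.12); st("lift")
E
```

```text
above t2.7 [0.5119 0.1729 0.1202] F [ 0.7  0.4 -0. ] M [ 0.02 -0.01  0.04] w0.0855 g0.0
down t3.7 [0.5124 0.1718 0.0195] F [0.5 1.  0.7] M [-0.   -0.04 -0.01] w0.0853 g0.0
grip t4.3 [0.5121 0.1715 0.0193] F [-0.6 -1.2  4.1] M [-0.06  0.14 -0.01] w0.0134 g40.1
lift t5.7 [0.5115 0.1713 0.1592] F [ 0.5  0.9 -4.6] M [ 0.01 -0.01 -0.01] w0.0137 g39.1
```

```bash
cat >> h.py <<'E'
from scipy.spatial import cKDTree
C0=np.array([.512,.1715]); 
def rot(a): return np.array([[np.cos(a),-np.sin(a)],[np.sin(a),np.cos(a)]])
def lidicp(n,guess,z):
    """pose (x,y,yaw change) taking initial lid cloud of camera n to the present one; lid raised by z"""
    W0=np.load(f"W_{n}.npy"); A=sel(W0,C0,.09,.008,.06); L=(A[:,:2]-C0)@rot(np.radians(-11.2))
    k=(np.abs(L[:,0])<.062)&(np.abs(L[:,1])<.07)&((np.abs(L[:,1])>.02)|(np.abs(L[:,0])>.04)); A=A[k]
    im,d=vision.grab_frame(n); W=cloud(n,d); B=sel(W,np.array(guess[:2]),.12,z+.0,z+.075); T=cKDTree(B)
    def f(x):
        Q=np.c_[(A[:,:2]-C0)@rot(x[2]).T+x[:2],A[:,2]+x[3]]; dd,i=T.query(Q)
        return np.minimum(dd,.02)
    from scipy.optimize import minimize
    best=minimize(lambda x:np.mean(1-np.exp(-(f(x)/.003)**2)),[*guess,z],method="Nelder-Mead",options=dict(initial_simplex=np.array([*guess,z])+np.vstack([np.zeros(4),np.diag([.008,.008,.04,.006])]),maxiter=400,xatol=1e-5,fatol=1e-6))
    print(n,"lid",best.x.round(4),"cost",round(best.fun,3),len(A),len(B)); return best.x,im
E
python3 - <<'E'
from h import *
q=down(np.radians(90-13.)); p=np.array([.494,-.144])
ctrl.movep([*p,.13],q); s=st("above box")
z=s["tcp_pos"][2]-.0195
for n in ["top","side"]:
    x,im=lidicp(n,[*p,np.radians(-1.8)],z)
    cv2.imwrite(f"pics/held_{n}.png",im)
st()
a=cv2.imread("pics/held_top.png")[160:280,290:420];b=cv2.imread("pics/held_side.png")[120:240,240:370]
cv2.imwrite("pics/held.png",np.hstack([cv2.resize(i,(390,360),interpolation=cv2.INTER_CUBIC) for i in (a,b)]))
E
```

```text
above box t6.9 [ 0.4947 -0.1423  0.1301] F [ 0.5 -0.  -4.5] M [-0.01 -0.03 -0.03] w0.0131 g39.1
top lid [ 0.4943 -0.1413 -0.0339  0.1109] cost 0.672 2218 1642
side lid [ 0.4946 -0.1414 -0.0306  0.1107] cost 0.51 1955 1553
 t7.0 [ 0.4948 -0.142   0.1301] F [ 0.   0.6 -4.6] M [ 0.03  0.   -0.03] w0.0130 g39.1
```

View pics/held.png

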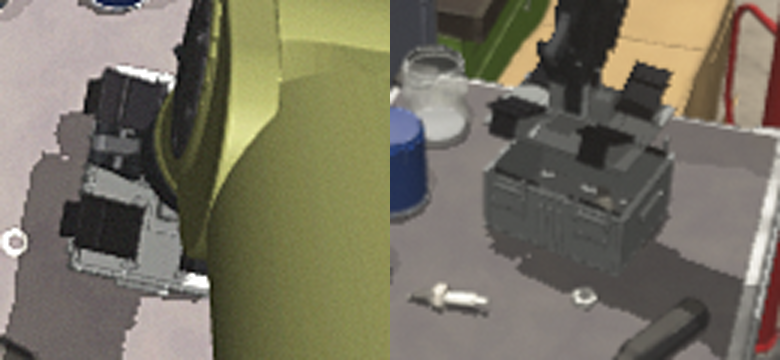

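The side view shows the lid held square above the box with the clips clear; the top view is mostly hidden by the arm. The estimated correction is about -2.6 mm in y. Lowering with force feedback.

Run:
```python
from h import *
p=np.array([.4942,-.1448])
ctrl.movel([*p,.10],max_speed=.08); ctrl.pause(.2); s=st("pre")
cmd=p+(p-s["tcp_pos"][:2]); print(cmd)
for z in np.arange(.096,.079,-.002):
    ctrl.movel([*cmd,z],max_speed=.03); s=st()
    if s["contact_force"][2]>8: break
```

```text
pre t7.7 [ 0.4946 -0.1449  0.1005] F [-0.7 -0.  -4.1] M [-0.05  0.    0.04] w0.0133 g39.1
[ 0.49383085 -0.14473923]
 t8.0 [ 0.4936 -0.1447  0.0959] F [ 0.2 -0.9 -4.5] M [ 0.   -0.02 -0.  ] w0.0134 g39.1
 t8.2 [ 0.4938 -0.1447  0.0938] F [-0.6  0.3 -4.5] M [ 0.07  0.05 -0.01] w0.0132 g39.1
 t8.5 [ 0.4937 -0.1447  0.0919] F [-0.5 -0.3 -3.7] M [-0.04  0.05 -0.02] w0.0136 g39.1
 t8.7 [ 0.4937 -0.1447  0.0899] F [ 0.1  0.9 -3.4] M [ 0.01 -0.02 -0.01] w0.0132 g39.1
 t9.0 [ 0.4938 -0.1447  0.0879] F [ 0.1 -0.  -4.4] M [-0.06  0.   -0.03] w0.0134 g39.1
 t9.2 [ 0.4937 -0.1449  0.0859] F [ 0.1 -0.8 -4.7] M [-0.22  0.07 -0.01] w0.0132 g39.0
 t9.5 [ 0.4938 -0.1449  0.0839] F [ 0.4 -1.1 -5.5] M [-0.29  0.04 -0.01] w0.0134 g39.0
 t9.7 [ 0.4938 -0.1449  0.0819] F [ 0.9 -1.8 -4.9] M [-0.4   0.    0.01] w0.0131 g39.0
 t10.0 [ 0.494  -0.1449  0.0808] F [-2.4 -0.8  7. ] M [-0.22  0.66  0.01] w0.0133 g40.8
```

Run:
```python
from h import *
ctrl.ungrasp(); s=st("rel")
c=s["tcp_pos"][:2]
ctrl.movel([*c,.19],max_speed=.15); st("up")
ctrl.close_gripper(20)
ctrl.movep([.45,.08,.25],down(np.radians(77))); st("aside")
for n in ["top","side"]:
    x,im=lidicp(n,[.494,-.144,-.032],.062); cv2.imwrite(f"pics/on_{n}.png",im)
    im,d=vision.grab_frame(n); W=cloud(n,d); H=sel(W,[.494,-.144],.034,.097,.115); print("handle",H[:,2].max(),cv2.minAreaRect(H[:,:2].astype(np.float32)*1000),np.median(H[:,2]))
    for r in models.masks_of(n,"clip_a")[:4]:
        Q=W[r["mask"]]; Q=Q[Q[:,2]>.07]; print(np.nanmedian(Q,0).round(4),Q[:,2].max())
st()
a=cv2.imread("pics/on_top.png")[160:280,290:420];b=cv2.imread("pics/on_side.png")[120:240,240:370]
cv2.imwrite("pics/on.png",np.hstack([cv2.resize(i,(390,360),interpolation=cv2.INTER_CUBIC) for i in (a,b)]))
```

```text
rel t10.7 [ 0.4938 -0.1447  0.08  ] F [-0.7  0.5 -1.1] M [-0.01 -0.01  0.02] w0.0850 g0.0
up t11.6 [ 0.4933 -0.1446  0.1893] F [-0.6  0.3 -0.8] M [-0.01  0.03  0.05] w0.0851 g0.0
aside t13.3 [0.4503 0.0786 0.2497] F [0.4 0.1 0.6] M [-0.   -0.06  0.  ] w-0.0000 g0.0
top lid [ 0.4939 -0.1443 -0.0311  0.0619] cost 0.279 2218 3766
handle 0.10736656546156427 ((494.417236328125, -145.65240478515625), (14.047645568847656, 59.47220993041992), 76.54691314697266) 0.10270128131551776
[ 0.5265 -0.1926  0.0958] 0.10844432046687398
[ 0.4631 -0.0961  0.093 ] 0.1064934412764836
[ 0.4445 -0.1729  0.094 ] 0.10764005337414488
[ 0.545  -0.1159  0.091 ] 0.10382786338512638
side lid [ 0.4934 -0.1444 -0.0421  0.0619] cost 0.515 1955 1415
handle 0.1063500188962343 ((493.3018798828125, -143.5301055908203), (14.164299011230469, 60.27013397216797), 70.20416259765625) 0.10313256810907355
[ 0.5455 -0.0971  0.0921] 0.10402226809995486
[ 0.4647 -0.0792  0.0943] 0.10629092572658107
[ 0.445  -0.1674  0.0935] 0.10721921533329823
 t13.6 [0.4502 0.079  0.2497] F [0.6 0.1 0.4] M [-0.04  0.03 -0.03] w-0.0002 g0.0
```

View pics/on.png

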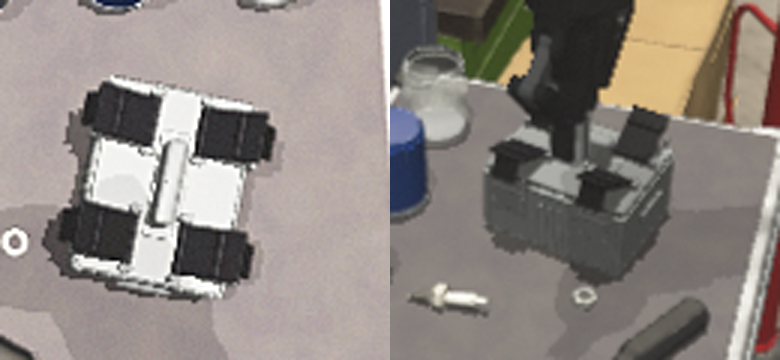

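The lid is seated square: both cameras put its origin at 62 mm and its yaw matches the box. In the picture all four clips stand up. Now pressing clip a.

```bash
cat >> h.py <<'E'
LC=np.array([.4938,-.1447]); YAW=np.radians(-13.); Q=down(YAW)
def lw(x,y): return LC+rot(YAW)@np.array([x,y])
def press(sx,sy,fmax=17):
    xy=lambda z: lw(sx*.042,sy*(.045-max(0,z-.088)/3))
    ctrl.movep([*xy(.112),.14],Q); ctrl.movel([*xy(.112),.112],max_speed=.1); ctrl.pause(.1)
    f0=get_state()["contact_force"][2]; z=.112; pk=0; drop=None; log=[]
    while z>.079:
        z-=.0006 if pk>1.5 else .0012
        ctrl.movel([*xy(z),z],max_speed=.02); s=get_state(); f=s["contact_force"][2]-f0
        log.append((round(s["tcp_pos"][2]*1000,1),round(f,1)))
        if drop is None:
            pk=max(pk,f)
            if pk>4 and f<pk-2.5: drop=z; lo=f
        else:
            lo=min(lo,f)
            if f>lo+4 or drop-z>.0035: break
        if f>fmax: print("FMAX"); break
    lat=np.round(s["contact_force"],1)
    print("peak",round(pk,1),"drop",drop,"end",z,lat,log)
    ctrl.movel([*xy(z),z+.02],max_speed=.1); ctrl.movel([*xy(z),.15],max_speed=.2); st()
    return drop is not None
def ribs(n):
    im,d=vision.grab_frame(n); W=cloud(n,d).reshape(-1,3); W=W[~np.isnan(W[:,0])]; L=np.c_[(W[:,:2]-LC)@rot(YAW),W[:,2]]
    for k,(sx,sy) in dict(a=(1,1),b=(1,-1),c=(-1,-1),d=(-1,1)).items():
        m=(np.abs(L[:,0]-sx*.042)<.015)&(np.abs(L[:,1]*sy-.047)<.014)&(L[:,2]>.075)&(L[:,2]<.125); v=L[m,2]
        print(n,k,m.sum(),(np.percentile(v,[50,95])*1000).round(1) if m.sum() else "")
    return im
E
python3 - <<'E'
from h import *
print("before"); ribs("top"); ribs("side")
print(press(1,1))
ribs("side")
E
```

```text
before
top a 185 [ 97.5 101.4]
top b 201 [101.6 107.4]
top c 202 [101.1 106. ]
top d 193 [ 99.4 103.9]
side a 70 [ 97.9 101.4]
side b 0 
side c 97 [101.9 106.7]
side d 83 [100.  104.5]
FMAX
peak 20.3 drop None end 0.08379999999999985 [-4.8  2.  19.9] [(np.float64(111.1), np.float64(0.3)), (np.float64(109.5), np.float64(0.5)), (np.float64(108.3), np.float64(1.8)), (np.float64(107.8), np.float64(0.4)), (np.float64(107.2), np.float64(0.8)), (np.float64(106.5), np.float64(-0.3)), (np.float64(106.0), np.float64(0.2)), (np.float64(105.4), np.float64(-0.4)), (np.float64(104.8), np.float64(0.6)), (np.float64(104.2), np.float64(-0.4)), (np.float64(103.6), np.float64(0.0)), (np.float64(102.9), np.float64(0.7)), (np.float64(102.4), np.float64(0.6)), (np.float64(101.8), np.float64(1.3)), (np.float64(101.2), np.float64(0.4)), (np.float64(100.6), np.float64(1.4)), (np.float64(100.0), np.float64(1.0)), (np.float64(99.4), np.float64(1.8)), (np.float64(98.8), np.float64(2.9)), (np.float64(98.2), np.float64(2.5)), (np.float64(97.6), np.float64(2.7)), (np.float64(97.0), np.float64(2.0)), (np.float64(96
[... 289 characters left out ...]
at64(91.6), np.float64(3.3)), (np.float64(91.0), np.float64(2.3)), (np.float64(90.4), np.float64(3.7)), (np.float64(89.9), np.float64(4.7)), (np.float64(89.3), np.float64(5.4)), (np.float64(88.7), np.float64(4.9)), (np.float64(88.0), np.float64(5.0)), (np.float64(87.3), np.float64(3.9)), (np.float64(86.7), np.float64(3.1)), (np.float64(86.2), np.float64(3.5)), (np.float64(86.0), np.float64(7.6)), (np.float64(85.8), np.float64(12.1)), (np.float64(85.6), np.float64(15.3)), (np.float64(85.4), np.float64(20.3))]
 t26.9 [ 0.5449 -0.1103  0.1499] F [-0.5  0.  -1.1] M [-0.03 -0.   -0.04] w0.0001 g0.0
False
side a 73 [82.9 86.1]
side b 89 [102.6 107.9]
side c 99 [101.4 106.1]
side d 87 [ 99.6 104.5]
```

Clip a snapped: the force peaked at 5.4 N and dropped, the stop came at about 86 mm, and the camera shows it staying down. Next is diagonal clip c, with a faster approach and finer snap detection.

Run:
```python
s=open('h.py').read()
s=s.replace("ctrl.movel([*xy(.112),.112],max_speed=.1); ctrl.pause(.1)\n    f0=get_state()[\"contact_force\"][2]; z=.112;","f0=get_state()[\"contact_force\"][2]; ctrl.movel([*xy(.108),.108],max_speed=.1); ctrl.movel([*xy(.098),.098],max_speed=.05); z=.098;")
s=s.replace("z-=.0006 if pk>1.5 else .0012","z-=.0004 if log and log[-1][1]>8 else .0007").replace("f<pk-2.5","f<pk-1.8").replace("f>lo+4 or drop-z>.0035","f>lo+5 or drop-z>.0045")
s=s.replace("round(s[\"tcp_pos\"][2]*1000,1),round(f,1)","float(round(s[\"tcp_pos\"][2]*1000,1)),float(round(f,1))")
open('h.py','w').write(s)
from h import *
print(press(-1,-1))
ribs("side"); ribs("top"); st()
```

```text
peak 6.9 drop 0.08959999999999993 end 0.08749999999999991 [-1.9  0.3 10.1] [(97.4, -0.1), (96.6, 0.5), (95.9, 1.6), (95.2, 1.7), (94.5, 2.0), (93.8, 3.1), (93.2, 4.5), (92.6, 5.0), (92.0, 6.9), (91.3, 6.2), (90.6, 6.3), (89.7, 4.6), (88.8, 1.4), (88.3, 3.1), (88.0, 9.7)]
 t32.8 [ 0.4429 -0.179   0.1499] F [-0.2  0.1 -0.8] M [0.02 0.01 0.03] w0.0002 g0.0
True
side a 81 [82.6 86.5]
side b 90 [102.3 107.6]
side c 73 [84.5 88.5]
side d 86 [ 99.6 104.7]
top a 183 [81.9 85.9]
top b 194 [101.6 107.2]
top c 94 [83.4 86.6]
top d 196 [ 98.9 104.8]
 t32.9 [ 0.4421 -0.1787  0.149 ] F [-0.2 -0.  -0.6] M [-0.01 -0.03  0.02] w-0.0003 g0.0
```

Clips a and c are down, b and d still up. Pressing b and d.

Run:
```python
from h import *
print(press(1,-1)); print(press(-1,1))
ctrl.movep([.45,.08,.25],Q)
ribs("side"); im=ribs("top"); lidicp("top",[.494,-.144,-.032],.061); st()
cv2.imwrite("pics/end.png",cv2.resize(im[100:290,110:420],None,fx=2.5,fy=2.5))
```

```text
peak 7.0 drop 0.0867999999999999 end 0.08469999999999989 [-1.3 -0.3 11.9] [(97.4, 0.7), (96.7, 1.2), (95.9, 2.1), (95.2, 0.8), (94.5, 0.9), (93.8, 2.4), (93.1, 2.0), (92.4, 1.7), (91.7, 2.4), (91.1, 2.5), (90.5, 5.4), (90.0, 6.7), (89.3, 6.8), (88.6, 7.0), (87.9, 6.0), (86.9, 3.9), (86.0, 2.3), (85.7, 6.1), (85.5, 11.8)]
 t39.6 [ 0.5247 -0.1979  0.15  ] F [-0.6  0.6 -1.1] M [ 0.05  0.03 -0.  ] w0.0001 g0.0
True
peak 4.5 drop 0.08819999999999992 end 0.0860999999999999 [-1.6  0.1 10.7] [(97.4, -0.2), (96.7, 0.1), (95.9, 1.0), (95.2, 1.4), (94.5, 0.6), (93.8, 1.3), (93.1, 0.5), (92.4, 1.2), (91.7, 1.6), (91.0, 3.6), (90.3, 4.5), (89.6, 4.0), (88.9, 3.0), (88.1, 1.8), (87.4, 1.3), (87.0, 5.7), (86.7, 10.0)]
 t45.9 [ 0.4631 -0.0913  0.1499] F [ 0.  -0.9 -0.5] M [0.01 0.03 0.  ] w-0.0003 g0.0
True
side a 80 [82.8 86.4]
side b 0 
side c 77 [84.8 88.8]
side d 80 [83.7 87.4]
top a 182 [81.7 85.6]
top b 183 [81.2 85.2]
top c 193 [83.6 87.5]
top d 189 [82.8 87.1]
top lid [ 0.4936 -0.1445 -0.0437  0.0605] cost 0.621 2218 3697
 t46.9 [0.4498 0.0782 0.2489] F [ 0.4 -0.  -0.5] M [ 0.01 -0.07  0.01] w-0.0000 g0.0
```

View pics/end.png

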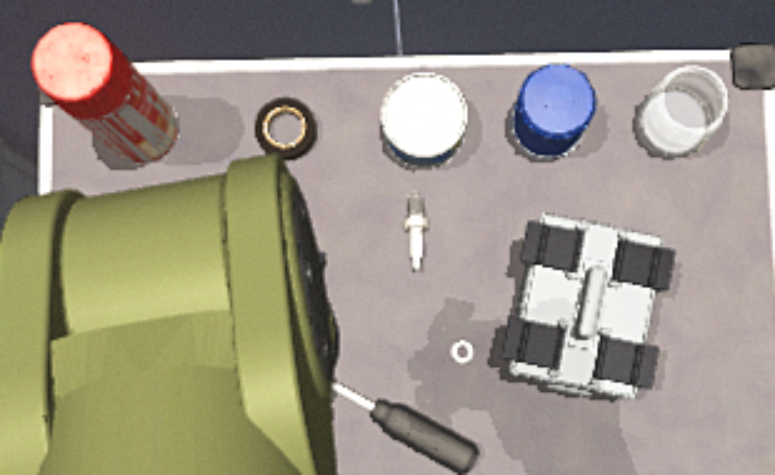

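All four clips are down on the seated lid at (590,305), and the bystanders have not moved. Handing in.

```bash
python3 -c "
from station import ticket; print(ticket.close_job())"
```

```text
the job is handed in; nothing more can be done
None
```

The lid is on the box and let go, all four clips are snapped down in the order a, c, b, d (highest force read about 20 N), nothing else was disturbed, and I handed the job in at about 47 s; the hand-in call returned no verdict.

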